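# Press open the touch-latch fittings box

### The job

Open the larger of the two birch fittings boxes, using only the fingers: press down on the front part of its lid and let go, so that the touch catch releases and the spring raises the lid ajar, then put a fingertip under the raised edge and push the lid on over until it leans back wide open on its stop. Do not pinch the lid between the fingers, leave the smaller box shut, and do not lift, tip or knock out of place any of the other things on the desk.

Things in the scene. Friction and masses are not known exactly. Their poses are not given: they have to be found in the camera images.
- large_box: the larger push-to-open birch fittings box, fixed to the desk: 120 mm wide (its own y), 116 mm deep (its own x), 76 mm high with its lid shut. Origin: centre of its underside, z up; its -x side is the front (the lid's free edge), +x the hinge side. No handle: the whole top is one flat lid
- large_lid (a joint): angle of the larger box's lid about its hinge: 0 shut and latched, slightly negative while pressed, 0.75 ajar on its spring, 1.57 upright, 1.85 leaning back on the hinge's stop, its limit. Above 0.75 it swings freely (about 0.1 kg) and past upright falls back on its stop
- large_lid_front (a point): middle of the larger lid's free (front) edge, on its upper face, 76 mm above the desk when shut; moves with the lid. Pressing this edge down 3 mm (3 to 4 N; bottoms at 5 mm) trips the touch catch beneath it; let go, and a damped spring raises the lid ajar in half a second and keeps it there. Once tripped the catch does not latch again: a lid pushed down rises again
- large_lid_hinge (a point): middle of the larger lid's hinge axis, 66 mm above the desk, at the rear edge of the box; fixed to the box, with the box's axes; the axis runs along y. The lid is a flat panel 116 x 120 x 10 mm, hinged along the rear edge of its underside
- small_box: the smaller push-to-open birch fittings box, fixed to the desk: 80 mm wide (its own y), 116 mm deep (its own x), 76 mm high with its lid shut. Origin: centre of its underside, z up; its -x side is the front (the lid's free edge), +x the hinge side. No handle: the whole top is one flat lid. It has the same kind of lid, catch, hinge and spring; it is to stay shut
- small_lid (a joint): angle of the smaller box's lid about its hinge: 0 shut and latched, slightly negative while pressed, 0.75 ajar on its spring, 1.57 upright, 1.85 leaning back on the hinge's stop, its limit
- small_lid_front (a point): middle of the free (front) edge of the smaller lid, on its upper face; moves with the lid
- vial_stand: a slender glass vial (16 mm thick) held upright by a spring clip on a round weighted brass base 62 mm across, 104 mm high in all, loose; origin at the centre of its underside
- canister: a screw-top aluminium canister of spars, 59 mm across, 79 mm high, loose; origin at the centre of its underside
- hull: a red-lacquered wooden ship's hull on a small building cradle, 150 mm long (its own x), 47 mm wide, 46 mm high, loose; origin at the centre of its underside
- ruler_block: a flat steel ruler block 150 x 26 x 12 mm, long along its own x, loose; origin at the centre of its underside
- anchor: a pewter anchor casting lying flat, about 60 x 45 x 8 mm, loose; origin at the centre of its underside
- wire_spool: a small spool of copper wire standing on end, 34 mm across, 34 mm high, loose; origin at the centre of its underside

How it is judged:
By the outcome, as a careful person would: the job done as asked, in the order asked, and still so for the second after the job is handed in, with the robot touching nothing.
It also fails if it takes over 42 s, if anything falls off the work surface, if the arm or the gripper's body presses on something with over 40 N, if the wrist force passes 120 N, or if a joint passes its speed limit or range.

### The arm

A 6-joint arm with a two-finger parallel gripper is mounted at the origin on the work surface. World frame = base frame: x ahead of the robot, y to its left, z up, the work surface at z = 0. Lengths are in m, angles in rad, forces in N, time in s.
With the tool pointing down it reaches from about 0.35 to 0.85 m from the base axis. Payload 8.1 kg.
Tool frame: the origin (TCP) lies at the centre of the arm's flange, where the gripper is bolted on; the fingertips stand 186 mm ahead of it and the grasp point (between the pads) lies 167 mm ahead of it (robot.nose_length is the distance from the TCP to the fingertips, in m); z points along the fingers, x is the direction in which the jaws open and shut, and the axes are right-handed (so a half turn about z gives the same grasp; the last joint's range is limited). The gripper opens to 93 mm and grips with 3 to 60 N. Pads are 15 mm wide; open, the fingers measure 128 mm over their backs; the gripper's body (75 mm by 188 mm) begins 65 mm behind the grasp point.
Start: joints at [-1.249, 0.13, 1.488, -0, 1.523, -0.085], TCP at [0.237, -0.551, 0.405] pointing down, gripper open.
Joint ranges: [-2.96, 2.96], [-0.89, 2.26], [0.02, 2.5], [-1.34, 4.48], [0, 2.73], [-2.66, 2.66]. Speed limits (rad/s): [2.39, 2.39, 2.79, 3.14, 3.14, 3.14].

### API

Orientations are given as a rotation vector (axis times angle).
In Python, from plant import robot gives the robot as it stands.
- The arm moves only by the tool arm_command, never from a script. Its argument "motion" is a list of rows, each an object with "slide": the shift along the tool's x, y, z each as a share of 0.4 m, from -1 to 1, a list of three; "turn": the turn, a rotation vector about the tool's x, y, z each as a share of 0.5 rad, from -1 to 1, a list of three. A call has exactly 5 rows; each row shifts and turns the commanded pose from where the row before left it, along the tool's axes as they then stand; what a row does not reach is not made up. A row lasts 1/12 s, in which the tool goes at most 41.7 mm and 7.16 degrees, less where a joint would pass 70% of its speed; a pose out of reach is approached as far as the arm can. A call with a number of a shift or a turn outside -1 to 1 is refused whole. A call with a gripper value outside its range is refused whole. "gripper" is the opening in per cent of the stroke, from 0 (shut) to 100 (fully open), set as the call begins (left out, the last holds). The fingers move at their own pace and stop on an object; "grip_force" is the grip in N (left out, the last holds). Time passes only in rows, so rows that do not move let the fingers close, or fill a call up. It gives the time, the measured TCP pose, the force and the opening at its end, in the units of the state.
- robot.read_state(): the state, without advancing time (a new reading comes with each control period).
- robot.read_camera(name): name is "scene" or "top" or "wrist"; returns a dict with "pixels" (420x560x3 uint8, blue, green, red), "intrinsics" (3x3 intrinsics, pixels), "D" ([k1, k2, p1, p2, k3] as OpenCV has them; the pictures are not rectified), "T" (4x4, takes a point from camera to world coordinates). Camera axes: x right, y down, z forward; pixel columns grow to the right and rows downward; lengths in m; the calibration is good to about 2 mm. A picture is of the moment at which its call begins. There is no depth.
- robot.close_job(): hands the job in, once; it reports no verdict.
The state is a dict: "t": time; "q": joint angles; "dq": joint speeds; "joint_torque": joint torques, N m; "tool_pos": TCP position; "orientation": TCP orientation; "force": force on the tool from outside, world axes, zero at the start; "wrist_torque": the same for the moment, N m; "opening": finger opening in m.
Only numpy, scipy, OpenCV 4.12 (cv2) and the standard library are available. Lean on these libraries where they do the work, as an engineer would, in place of code of your own. Each camera call takes 0.05 s, during which the arm holds its last target.

## Working session

There is one attempt and no reset: what is moved stays moved. The work goes in short steps, Python scripts to look and compute and a tool call to move; the robot and the scene stay as the last step left them, time stands still between calls to the robot, and variables do not carry over. Pictures are saved under pics/ and viewed, and the job is handed in when it is done.

Besides the shell and the picture viewer there is one more tool, called after "Request:" in YAML: its name, and indented under it one key for each argument. arm_command: Moves the arm, as the interface text tells. Shift numbers are shares of 0.4 m and turn numbers shares of 0.5 rad, none past 1 either way. Its arguments: {"type":"object","properties":{"motion":{"type":"array","items":{"type":"object","properties":{"slide":{"type":"array","items":{"type":"number"}},"turn":{"type":"array","items":{"type":"number"}}}}},"gripper":{"type":"number"},"grip_force":{"type":"number"}},"required":["motion"]}

```bash
ls; mkdir -p pics; python3 - <<'E'
from plant import robot
import cv2,numpy as np
s=robot.read_state();print(s)
for n in("scene","top","wrist"):
    c=robot.read_camera(n);cv2.imwrite(f"pics/a_{n}.png",c["pixels"]);print(n,c["intrinsics"],c["D"],c["T"])
    np.savez(f"a_{n}.npz",**{k:np.array(v) for k,v in c.items()})
E
```

```text
pics
{'t': 0.0, 'q': array([-1.24937770e+00,  1.31164436e-01,  1.48927928e+00, -1.68706357e-05,
        1.52299800e+00, -8.53649637e-02]), 'dq': array([-0.00153418,  0.0018061 , -0.00185468,  0.0003297 , -0.00043642,
        0.00088437]), 'joint_torque': array([ 2.24510381e-04, -5.59831023e+01, -4.91763604e+01,  7.67849805e-02,
        3.51759593e-02, -1.73142753e-04]), 'tool_pos': array([ 0.23735853, -0.55080442,  0.40368518]), 'orientation': array([-2.62342039e+00,  1.72631353e+00,  2.29689937e-03]), 'force': array([ 0.01731156,  0.18973088, -0.18757286]), 'wrist_torque': array([0.00515516, 0.01596951, 0.00435354]), 'opening': 0.0929673539249487}
scene [[462.81609948   0.         274.88282062]
 [  0.         462.81609948 216.50379545]
 [  0.           0.           1.        ]] [-0.16080543  0.          0.          0.          0.        ] [[-0.45152498  0.59037412 -0.66901688  1.19263645]
 [ 0.89203913  0.28205921 -0.35314131  0.32095965]
 [-0.01978312 -0.75624136 -0.6539936   0.69169759]
 [ 0.          0.          0.          1.        ]]
top [[414.59370224   0.         279.28281256]
 [  0.         414.59370224 208.60355207]
 [  0.           0.           1.        ]] [-0.00547895  0.          0.          0.          0.        ] [[-0.01898977 -0.9970261   0.07468832  0.50464176]
 [-0.99958976  0.0205343   0.0199663  -0.00880549]
 [-0.0214406  -0.07427852 -0.99700702  0.90198414]
 [ 0.          0.          0.          1.        ]]
wrist [[293.49268193   0.         276.4277522 ]
 [  0.         293.49268193 210.18888845]
 [  0.           0.           1.        ]] [-0.0404888  0.         0.         0.         0.       ] [[ 0.39606893 -0.89031693 -0.22464453  0.29901975]
 [-0.9182192  -0.38448521 -0.09510319 -0.52368236]
 [-0.00170052  0.24394034 -0.96978875  0.38280553]
 [ 0.          0.          0.          1.        ]]
```

View pics/a_scene.png

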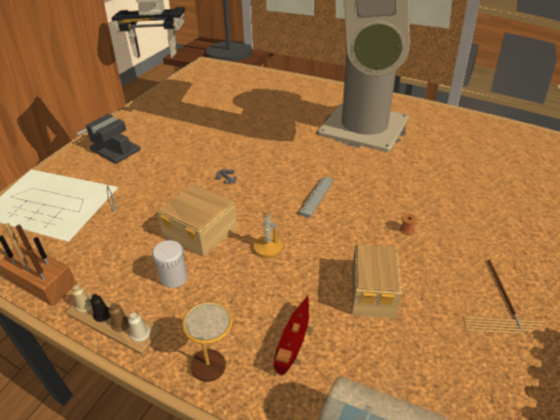

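View pics/a_top.png

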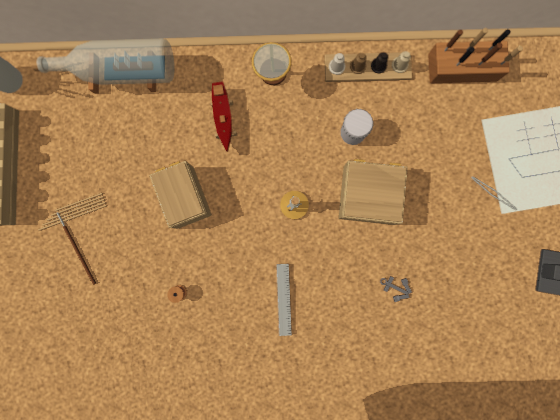

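View pics/a_wrist.png

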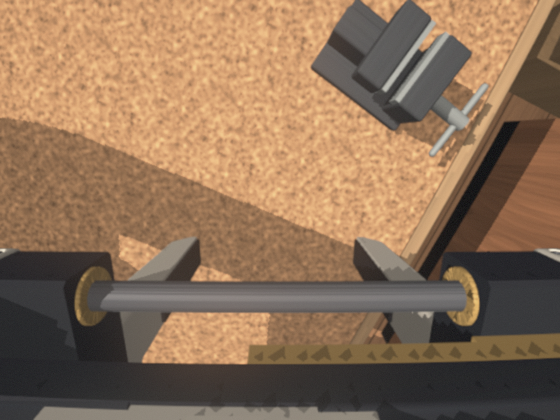

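```bash
python3 - <<'E'
import cv2,numpy as np
a=cv2.imread("pics/a_scene.png")[170:270,140:300];b=cv2.imread("pics/a_top.png")[145:240,270:430]
cv2.imwrite("pics/z1.png",cv2.resize(a,None,fx=5,fy=5,interpolation=2));cv2.imwrite("pics/z2.png",cv2.resize(b,None,fx=5,fy=5,interpolation=2))
E
```

```text
(no output)
```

View pics/z1.png

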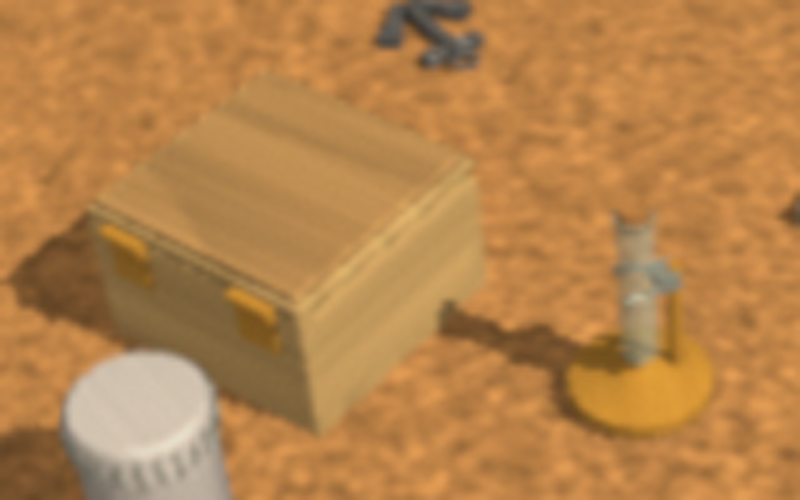

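View pics/z2.png

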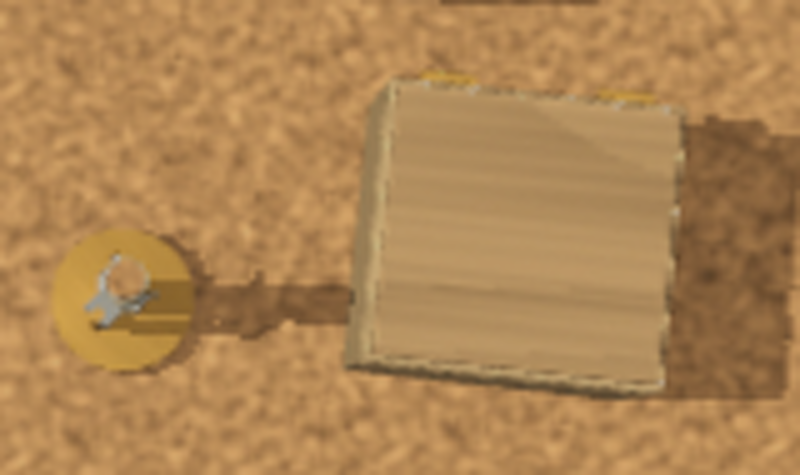

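```bash
cat > h.py <<'E'
import cv2,numpy as np
def ray(c,uv,z):
    p=cv2.undistortPoints(np.array([[uv]],float),c["intrinsics"],np.array(c["D"],float))[0,0]
    d=c["T"][:3,:3]@np.array([p[0],p[1],1]);o=c["T"][:3,3]
    return o+d*(z-o[2])/d[2]
E
python3 - <<'E'
import numpy as np
from h import *
t=np.load("a_top.npz");s=np.load("a_scene.npz")
T=[ray(t,(x/5+270-.4,y/5+145-.4),.076) for x,y in[(390,80),(683,110),(663,388),(372,358)]]
S=[ray(s,(x/5+140-.4,y/5+170-.4),.076) for x,y in[(300,303),(92,208),(262,75),(472,162)]]
# top: order hinge-left img(=+y), ...
for n,P in(("top",T),("scene",S)):
    P=np.array(P);print(n,P.round(4).tolist(),P.mean(0).round(4),[round(np.linalg.norm(P[i]-P[(i+1)%4]),4) for i in range(4)])
    d=(P[0]+P[1]-P[2]-P[3]);print(np.degrees(np.arctan2(d[1],d[0])))
    d=(P[0]-P[1]+P[3]-P[2]);print(np.degrees(np.arctan2(d[1],d[0])))
for n,uv,z in(("vialbase",(294,205),.005),("vialtop",(294,202),.1),("can",(357,122),.079),("hull",(222,117),.04),("anchor",(397,289),.004),("ruler",(285,300),.012)):
    print(n,ray(t,uv,z).round(3))
E
```

```text
top [[0.6604, -0.1313, 0.076], [0.6456, -0.2479, 0.076], [0.5345, -0.2353, 0.076], [0.5487, -0.1207, 0.076]] [ 0.5973 -0.1838  0.076 ] [np.float64(0.1175), np.float64(0.1118), np.float64(0.1155), np.float64(0.1122)]
-5.937124679650892
82.83978897664358
scene [[0.6643, -0.1276, 0.076], [0.6535, -0.2408, 0.076], [0.5454, -0.2283, 0.076], [0.5582, -0.111, 0.076]] [ 0.6054 -0.1769  0.076 ] [np.float64(0.1137), np.float64(0.1088), np.float64(0.118), np.float64(0.1074)]
-7.761533835576965
84.13286172292436
vialbase [ 0.579 -0.023  0.005]
vialtop [ 0.577 -0.022  0.1  ]
can [ 0.738 -0.152  0.079]
hull [0.767 0.127 0.04 ]
anchor [ 0.395 -0.238  0.004]
ruler [0.377 0.001 0.012]
```

Request:
arm_command:
  motion:
    - {"slide": [0, 0, 0], "turn": [0, 0, 0.21]}
    - {"slide": [0, 0, 0], "turn": [0, 0, 0.21]}
    - {"slide": [0, 0, 0], "turn": [0, 0, 0.21]}
    - {"slide": [0, 0, 0], "turn": [0, 0, 0.21]}
    - {"slide": [0, 0, 0], "turn": [0, 0, 0.21]}
  gripper: 0

```text
t: 0.57
tool_pos: [0.2374, -0.5509, 0.4043]
orientation: [-2.08, 2.354, 0.001]
force: [-0.5, -0.0, -0.3]
opening: 0.064
```

Request:
arm_command:
  motion:
    - {"slide": [-0.085, -0.05, 0], "turn": [0, 0, 0]}
    - {"slide": [-0.085, -0.05, 0], "turn": [0, 0, 0]}
    - {"slide": [-0.085, -0.05, 0], "turn": [0, 0, 0]}
    - {"slide": [-0.085, -0.05, 0], "turn": [0, 0, 0]}
    - {"slide": [-0.085, -0.05, 0], "turn": [0, 0, 0]}

```text
t: 0.98
tool_pos: [0.3574, -0.3924, 0.4044]
orientation: [-2.086, 2.349, 0.001]
force: [0.8, 0.3, 0.1]
opening: 0.0308
```

Request:
arm_command:
  motion:
    - {"slide": [-0.085, -0.05, 0], "turn": [0, 0, 0]}
    - {"slide": [-0.085, -0.05, 0], "turn": [0, 0, 0]}
    - {"slide": [-0.085, -0.05, 0], "turn": [0, 0, 0]}
    - {"slide": [-0.085, -0.05, 0], "turn": [0, 0, 0]}
    - {"slide": [-0.085, -0.05, 0], "turn": [0, 0, 0]}

```text
t: 1.4
tool_pos: [0.4768, -0.2351, 0.4046]
orientation: [2.086, -2.349, -0.0]
force: [0.2, -0.1, 0.5]
opening: 0.0015
```

```bash
python3 - <<'E'
from plant import robot
import cv2,numpy as np
from scipy.spatial.transform import Rotation as R
s=robot.read_state();print(s["t"],s["tool_pos"],R.from_rotvec(s["orientation"]).as_matrix().round(3),s["opening"])
for n in("wrist",):
    c=robot.read_camera(n);cv2.imwrite(f"pics/b_{n}.png",c["pixels"])
    np.savez(f"b_{n}.npz",**{k:np.array(v) for k,v in c.items()})
E
```

```text
1.4 [ 0.47684496 -0.23514171  0.40460466] [[-0.118 -0.993 -0.   ]
 [-0.993  0.118  0.   ]
 [-0.     0.    -1.   ]] 0.0015128966205023627
```

View pics/b_wrist.png

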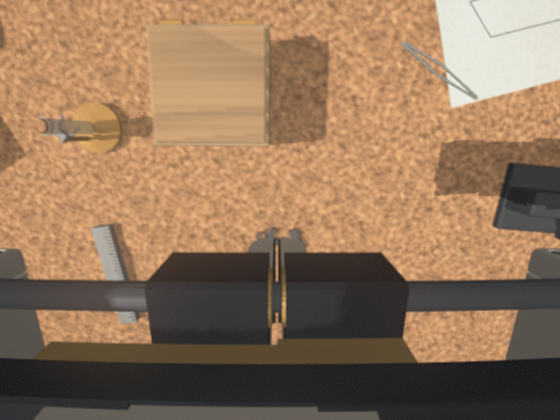

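```bash
python3 - <<'E'
import cv2
a=cv2.imread("pics/b_wrist.png")[10:160,140:290]
cv2.imwrite("pics/z3.png",cv2.resize(a,None,fx=4,fy=4,interpolation=2))
E
```

```text
(no output)
```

View pics/z3.png

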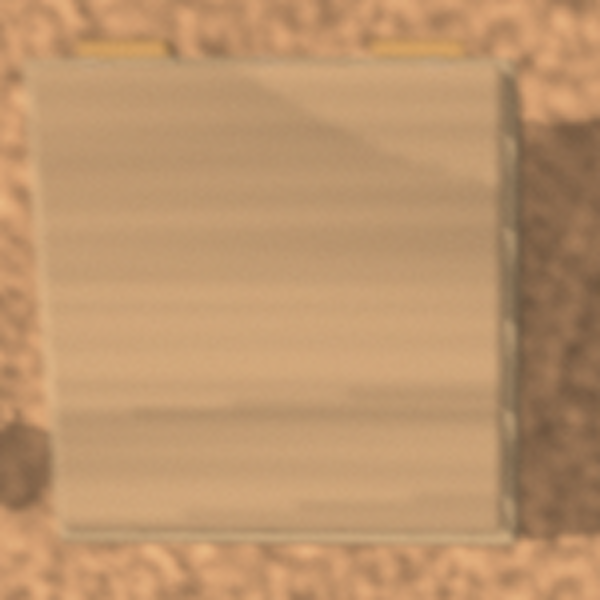

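```bash
python3 - <<'E'
import numpy as np
from h import *
from scipy.optimize import least_squares
w=np.load("b_wrist.npz");t=np.load("a_top.npz");s=np.load("a_scene.npz")
W=[(x/4+140-.4,y/4+10-.4) for x,y in[(28,63),(503,63),(500,532),(60,532)]]
P=np.array([ray(w,u,.076) for u in W]);print(P.round(4).tolist(),P.mean(0),[round(np.linalg.norm(P[i]-P[(i+1)%4]),4) for i in range(4)])
T=[(x/5+270-.4,y/5+145-.4) for x,y in[(390,80),(683,110),(663,388),(372,358)]]
S=[(x/5+140-.4,y/5+170-.4) for x,y in[(300,303),(92,208),(262,75),(472,162)]]
def cor(p):
    c,q=np.cos(p[2]),np.sin(p[2])
    return np.array([[p[0]+c*a-q*b,p[1]+q*a+c*b,.076] for a,b in[(.058,.06),(.058,-.06),(-.058,-.06),(-.058,.06)]])
def proj(c,X):
    M=np.linalg.inv(c["T"]);return cv2.projectPoints(X,cv2.Rodrigues(M[:3,:3])[0],M[:3,3],c["intrinsics"],c["D"].astype(float))[0][:,0]
for sets in([(w,W)],[(t,T)],[(s,S)],[(w,W),(t,T),(s,S)]):
    r=least_squares(lambda p:np.concatenate([(proj(c,cor(p))-np.array(u)).ravel() for c,u in sets]),[.6,-.18,-.117])
    print(r.x.round(4),np.degrees(r.x[2]).round(2),r.cost,r.fun.round(1))
E
```

```text
[[0.6617, -0.1319, 0.076], [0.647, -0.2443, 0.076], [0.5389, -0.2298, 0.076], [0.5527, -0.1172, 0.076]] [ 0.60005928 -0.18080358  0.076     ] [np.float64(0.1133), np.float64(0.1091), np.float64(0.1134), np.float64(0.1099)]
[ 0.5995 -0.1806 -0.1294] -7.42 46.06003808550185 [-3.9 -3.   3.2 -3.1  3.3  4.2 -2.8  3.3]
[ 0.5973 -0.1838 -0.1146] -6.57 4.064486348097014 [-0.3 -0.7  1.  -1.3  0.8  0.8 -1.5  1.1]
[ 0.6045 -0.1774 -0.1114] -6.38 5.698015055235692 [ 0.2  1.9 -1.6  0.2  0.5 -1.5  1.  -1.3]
[ 0.5995 -0.1811 -0.1249] -7.15 70.33932072053837 [-3.8 -2.7  3.4 -3.4  4.   4.  -2.1  3.6 -1.4 -2.  -0.1 -2.  -1.   0.
 -3.2 -0.3 -0.5 -0.1 -1.5 -2.   0.9 -3.2  0.8 -2.8]
```

Request:
arm_command:
  motion:
    - {"slide": [-0.034, -0.034, 0.062], "turn": [0, 0, 0]}
    - {"slide": [-0.034, -0.034, 0.062], "turn": [0, 0, 0]}
    - {"slide": [-0.034, -0.034, 0.062], "turn": [0, 0, 0]}
    - {"slide": [-0.034, -0.034, 0.062], "turn": [0, 0, 0]}
    - {"slide": [-0.034, -0.034, 0.062], "turn": [0, 0, 0]}

```text
t: 1.87
tool_pos: [0.552, -0.1769, 0.2793]
orientation: [2.086, -2.349, -0.0]
force: [0.5, 0.3, 0.0]
opening: 0.0006
```

```bash
python3 - <<'E'
from plant import robot
import cv2,numpy as np
s=robot.read_state();print(s["t"],s["tool_pos"],s["force"])
a=robot.read_camera("scene")["pixels"][120:280,130:310]
cv2.imwrite("pics/c1.png",cv2.resize(a,None,fx=4,fy=3.7,interpolation=2))
E
```

```text
1.8667 [ 0.55204447 -0.17689238  0.27934534] [0.53152797 0.28256235 0.04496552]
```

View pics/c1.png

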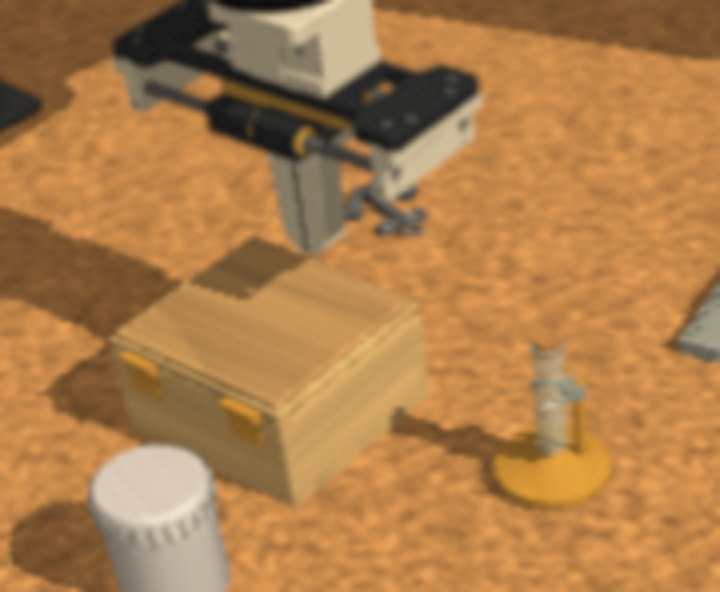

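Request:
arm_command:
  motion:
    - {"slide": [0, -0.005, 0.01], "turn": [0, 0, 0]}
    - {"slide": [0, -0.005, 0.01], "turn": [0, 0, 0]}
    - {"slide": [0, 0, 0.01], "turn": [0, 0, 0]}
    - {"slide": [0, 0, 0.008], "turn": [0, 0, 0]}
    - {"slide": [0, 0, 0], "turn": [0, 0, 0]}

```text
t: 2.33
tool_pos: [0.5554, -0.1787, 0.2659]
orientation: [-2.085, 2.35, -0.001]
force: [-0.1, -0.1, -0.3]
opening: 0.0002
```

Request:
arm_command:
  motion:
    - {"slide": [0, 0, 0.0025], "turn": [0, 0, 0]}
    - {"slide": [0, 0, 0.0025], "turn": [0, 0, 0]}
    - {"slide": [0, 0, 0.0025], "turn": [0, 0, 0]}
    - {"slide": [0, 0, 0], "turn": [0, 0, 0]}
    - {"slide": [0, 0, 0], "turn": [0, 0, 0]}

```text
t: 2.75
tool_pos: [0.5556, -0.178, 0.2627]
orientation: [-2.086, 2.349, -0.0]
force: [-0.0, -0.5, -0.5]
opening: 0.0002
```

Request:
arm_command:
  motion:
    - {"slide": [0, 0, 0.0025], "turn": [0, 0, 0]}
    - {"slide": [0, 0, 0.0025], "turn": [0, 0, 0]}
    - {"slide": [0, 0, 0.0025], "turn": [0, 0, 0]}
    - {"slide": [0, 0, 0], "turn": [0, 0, 0]}
    - {"slide": [0, 0, 0], "turn": [0, 0, 0]}

```text
t: 3.17
tool_pos: [0.5556, -0.178, 0.2596]
orientation: [2.086, -2.349, 0.0]
force: [-2.7, 0.1, 2.9]
opening: 0.0007
```

Request:
arm_command:
  motion:
    - {"slide": [0, 0, 0.0025], "turn": [0, 0, 0]}
    - {"slide": [0, 0, 0.001], "turn": [0, 0, 0]}
    - {"slide": [0, 0, 0], "turn": [0, 0, 0]}
    - {"slide": [0, 0, 0], "turn": [0, 0, 0]}
    - {"slide": [0, 0, 0], "turn": [0, 0, 0]}

```text
t: 3.58
tool_pos: [0.5556, -0.178, 0.2581]
orientation: [2.086, -2.349, 0.0]
force: [-2.6, -0.4, 4.4]
opening: 0.0005
```

Request:
arm_command:
  motion:
    - {"slide": [0, 0, 0.001], "turn": [0, 0, 0]}
    - {"slide": [0, 0, -0.06], "turn": [0, 0, 0]}
    - {"slide": [0, 0.03, -0.09], "turn": [0, 0, 0]}
    - {"slide": [0, 0.06, -0.08], "turn": [0, 0, 0]}
    - {"slide": [0, 0.07, -0.06], "turn": [0, 0, 0]}

```text
t: 4.0
tool_pos: [0.4924, -0.1703, 0.3762]
orientation: [-2.086, 2.347, -0.004]
force: [1.3, -0.9, 0.6]
opening: 0.0004
```

Request:
arm_command:
  motion:
    - {"slide": [0, 0, 0], "turn": [0, 0, 0]}
    - {"slide": [0, 0, 0], "turn": [0, 0, 0]}
    - {"slide": [0, 0, 0], "turn": [0, 0, 0]}
    - {"slide": [0, 0, 0], "turn": [0, 0, 0]}
    - {"slide": [0, 0, 0], "turn": [0, 0, 0]}

```text
t: 4.42
tool_pos: [0.4923, -0.1702, 0.3717]
orientation: [2.086, -2.348, -0.005]
force: [-0.7, 0.0, -0.1]
opening: 0.0002
```

```bash
python3 - <<'E'
from plant import robot
import cv2,numpy as np
s=robot.read_state();print(s["t"],s["tool_pos"],s["force"])
a=robot.read_camera("scene")["pixels"][70:290,110:330]
b=robot.read_camera("wrist")["pixels"]
cv2.imwrite("pics/d1.png",cv2.resize(a,None,fx=2.7,fy=2.7,interpolation=2))
cv2.imwrite("pics/d2.png",b)
E
```

```text
4.4167 [ 0.49225979 -0.1702486   0.37174731] [-0.66948112  0.01258228 -0.07236413]
```

View pics/d1.png

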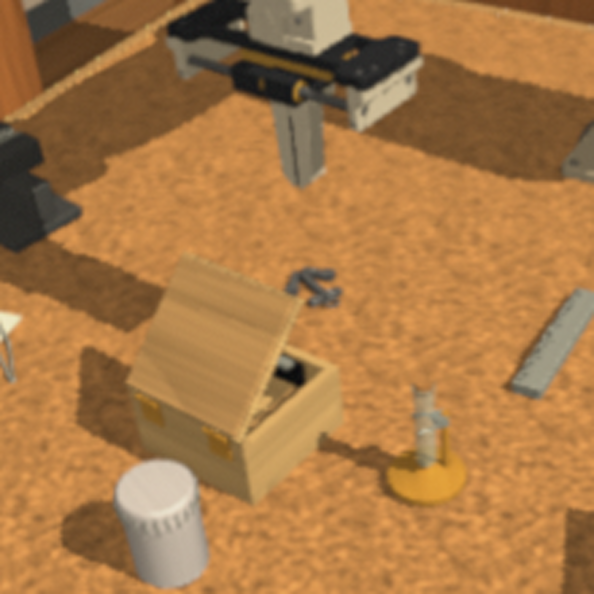

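View pics/d2.png

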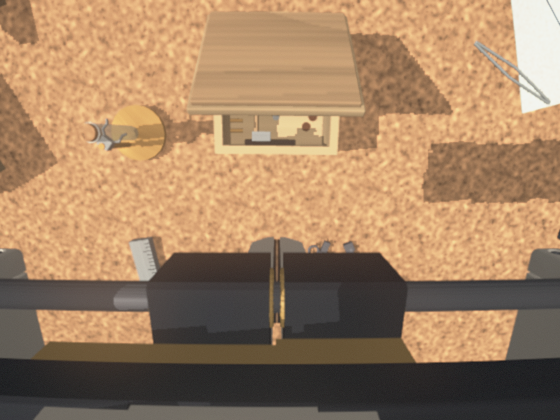

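Request:
arm_command:
  motion:
    - {"slide": [0, 0, 0.06], "turn": [0, 0, 0]}
    - {"slide": [0, 0, 0.06], "turn": [0, 0, 0]}
    - {"slide": [0, -0.04, 0.037], "turn": [0, 0, 0]}
    - {"slide": [0, -0.05, 0], "turn": [0, 0, 0]}
    - {"slide": [0, -0.03, 0], "turn": [0, 0, 0]}

```text
t: 4.93
tool_pos: [0.5403, -0.1759, 0.3083]
orientation: [2.085, -2.348, -0.005]
force: [0.3, -0.2, -0.6]
opening: 0.0005
```

```bash
python3 - <<'E'
from plant import robot
import cv2,numpy as np
s=robot.read_state();print(s["t"],s["tool_pos"],s["force"])
a=robot.read_camera("scene")["pixels"][70:290,110:330]
cv2.imwrite("pics/e1.png",cv2.resize(a,None,fx=2.7,fy=2.7,interpolation=2))
E
```

```text
4.9333 [ 0.54033037 -0.17587714  0.30825838] [ 0.26617312 -0.21897763 -0.61896628]
```

View pics/e1.png

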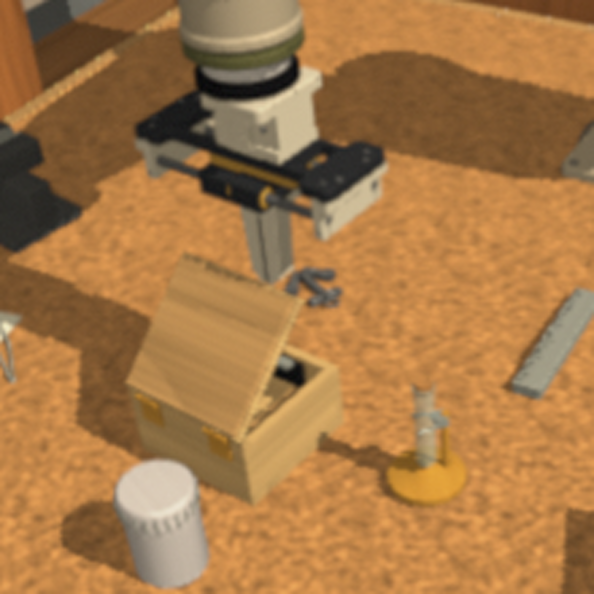

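Request:
arm_command:
  motion:
    - {"slide": [0, -0.02, 0], "turn": [0, 0, 0]}
    - {"slide": [0, -0.02, 0], "turn": [0, 0, 0]}
    - {"slide": [0, -0.02, 0], "turn": [0, 0, 0]}
    - {"slide": [0, -0.02, 0], "turn": [0, 0, 0]}
    - {"slide": [0, -0.02, 0], "turn": [0, 0, 0]}

```text
t: 5.4
tool_pos: [0.5791, -0.1805, 0.3114]
orientation: [2.085, -2.348, -0.005]
force: [-7.2, 4.9, 7.0]
opening: 0.0002
```

```bash
python3 - <<'E'
from plant import robot
import cv2,numpy as np
s=robot.read_state();print(s["t"],s["tool_pos"],s["force"])
a=robot.read_camera("scene")["pixels"][70:290,110:330]
cv2.imwrite("pics/f1.png",cv2.resize(a,None,fx=2.7,fy=2.7,interpolation=2))
E
```

```text
5.4 [ 0.57911877 -0.18053759  0.31142354] [-7.21923969  4.91452391  7.03217187]
```

View pics/f1.png

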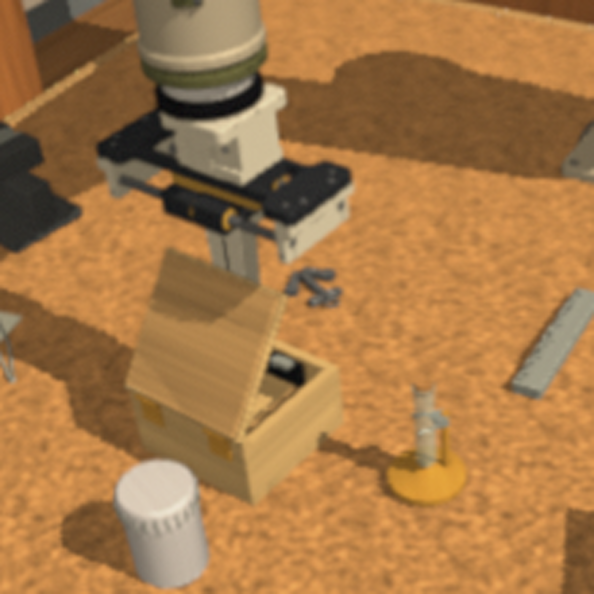

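Request:
arm_command:
  motion:
    - {"slide": [0, -0.02, -0.006], "turn": [0, 0, 0]}
    - {"slide": [0, -0.02, -0.006], "turn": [0, 0, 0]}
    - {"slide": [0, -0.02, -0.004], "turn": [0, 0, 0]}
    - {"slide": [0, -0.02, -0.002], "turn": [0, 0, 0]}
    - {"slide": [0, -0.02, 0], "turn": [0, 0, 0]}

```text
t: 5.87
tool_pos: [0.6202, -0.1853, 0.322]
orientation: [-2.085, 2.347, -0.005]
force: [-2.3, 3.1, 7.8]
opening: 0.0006
```

```bash
python3 - <<'E'
from plant import robot
import cv2,numpy as np
s=robot.read_state();print(s["t"],s["tool_pos"],s["force"])
a=robot.read_camera("scene")["pixels"][70:290,110:330]
cv2.imwrite("pics/g1.png",cv2.resize(a,None,fx=2.7,fy=2.7,interpolation=2))
E
```

```text
5.8667 [ 0.62024759 -0.18531726  0.3220012 ] [-2.32049828  3.09884394  7.84273412]
```

View pics/g1.png

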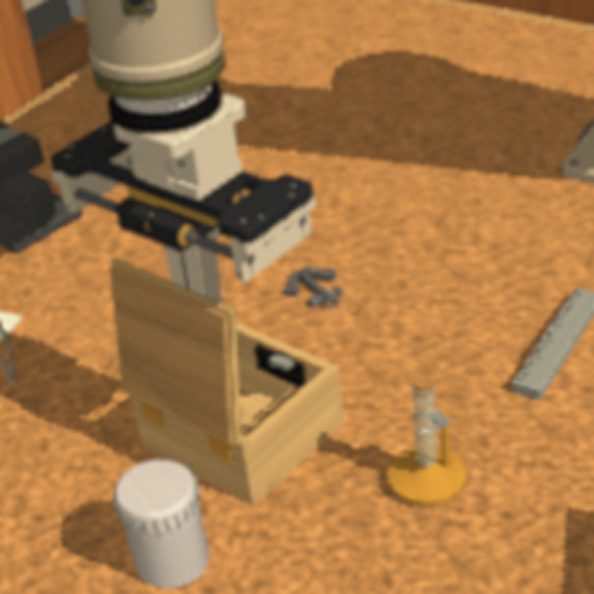

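Request:
arm_command:
  motion:
    - {"slide": [0, 0, 0], "turn": [0, 0, 0]}
    - {"slide": [0, 0, 0], "turn": [0, 0, 0]}
    - {"slide": [0, 0, 0], "turn": [0, 0, 0]}
    - {"slide": [0, 0, 0], "turn": [0, 0, 0]}
    - {"slide": [0, 0, 0], "turn": [0, 0, 0]}

```text
t: 6.33
tool_pos: [0.6189, -0.1855, 0.3177]
orientation: [2.086, -2.349, -0.001]
force: [-0.4, -0.2, -0.5]
opening: 0.0002
```

```bash
python3 - <<'E'
from plant import robot
import cv2,numpy as np
s=robot.read_state();print(s["t"],s["tool_pos"],s["force"],s["wrist_torque"])
a=robot.read_camera("scene")["pixels"][70:290,110:330]
cv2.imwrite("pics/g2.png",cv2.resize(a,None,fx=2.7,fy=2.7,interpolation=2))
cv2.imwrite("pics/g3.png",robot.read_camera("wrist")["pixels"])
E
```

```text
6.3333 [ 0.61889496 -0.18553473  0.31769211] [-0.36895469 -0.16578844 -0.54914428] [ 0.00580324  0.00901315 -0.06139463]
```

View pics/g2.png

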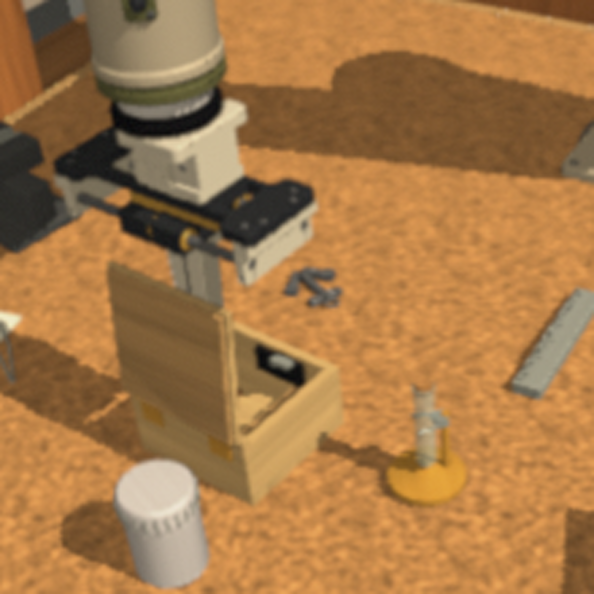

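View pics/g3.png

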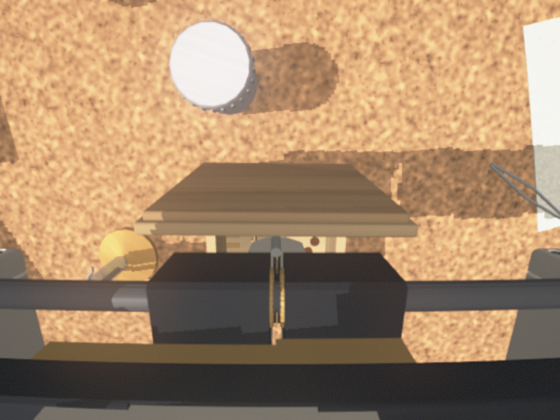

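Request:
arm_command:
  motion:
    - {"slide": [0, -0.014, 0], "turn": [0, 0, 0]}
    - {"slide": [0, -0.014, 0], "turn": [0, 0, 0]}
    - {"slide": [0, -0.014, 0], "turn": [0, 0, 0]}
    - {"slide": [0, -0.014, 0], "turn": [0, 0, 0]}
    - {"slide": [0, -0.014, 0], "turn": [0, 0, 0]}

```text
t: 6.85
tool_pos: [0.6477, -0.1889, 0.3181]
orientation: [-2.086, 2.349, -0.0]
force: [0.4, -0.2, 0.4]
opening: 0.0005
```

Request:
arm_command:
  motion:
    - {"slide": [0, -0.008, 0], "turn": [0, 0, 0]}
    - {"slide": [0, -0.008, 0], "turn": [0, 0, 0]}
    - {"slide": [0, -0.006, 0], "turn": [0, 0, 0]}
    - {"slide": [0, 0, 0], "turn": [0, 0, 0]}
    - {"slide": [0, 0, 0], "turn": [0, 0, 0]}

```text
t: 7.27
tool_pos: [0.6558, -0.1898, 0.318]
orientation: [2.086, -2.349, -0.0]
force: [0.8, -0.4, -0.5]
opening: 0.0005
```

```bash
python3 - <<'E'
from plant import robot
import cv2,numpy as np
s=robot.read_state();print(s["t"],s["tool_pos"],s["force"],s["wrist_torque"])
a=robot.read_camera("scene")["pixels"][70:290,110:330]
cv2.imwrite("pics/h2.png",cv2.resize(a,None,fx=2.7,fy=2.7,interpolation=2))
E
```

```text
7.2667 [ 0.65577084 -0.18984097  0.31803322] [ 0.76604192 -0.3609872  -0.47427285] [0.08365012 0.02164172 0.01256072]
```

View pics/h2.png

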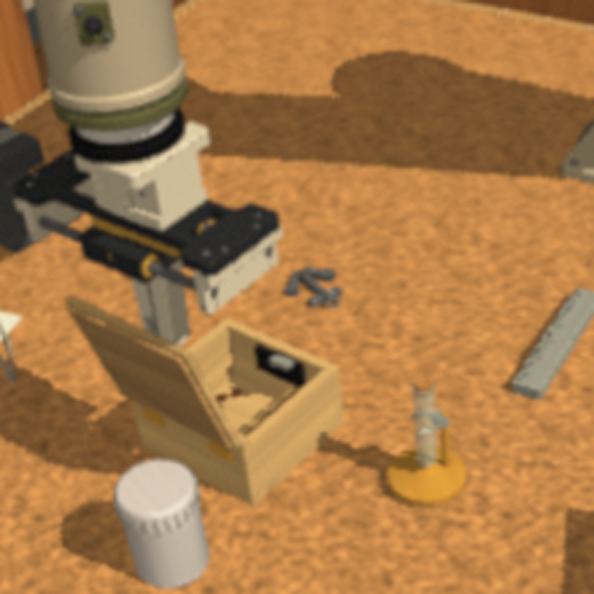

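Lid has fallen back on its stop. Backing off toward the front (away from the lid), then up.

Request:
arm_command:
  motion:
    - {"slide": [0, 0.04, 0], "turn": [0, 0, 0]}
    - {"slide": [0, 0.06, -0.01], "turn": [0, 0, 0]}
    - {"slide": [0, 0.06, -0.05], "turn": [0, 0, 0]}
    - {"slide": [0, 0.06, -0.06], "turn": [0, 0, 0]}
    - {"slide": [0, 0.05, -0.05], "turn": [0, 0, 0]}

```text
t: 7.73
tool_pos: [0.5469, -0.1768, 0.3869]
orientation: [2.086, -2.349, -0.001]
force: [-0.6, -0.0, 0.3]
opening: 0.0005
```

Request:
arm_command:
  motion:
    - {"slide": [0, 0.06, 0], "turn": [0, 0, 0]}
    - {"slide": [0, 0.04, 0], "turn": [0, 0, 0]}
    - {"slide": [0, 0, 0], "turn": [0, 0, 0]}
    - {"slide": [0, 0, 0], "turn": [0, 0, 0]}
    - {"slide": [0, 0, 0], "turn": [0, 0, 0]}

```text
t: 8.15
tool_pos: [0.5092, -0.1724, 0.3862]
orientation: [-2.086, 2.349, -0.001]
force: [-0.2, 0.5, -0.2]
opening: 0.0005
```

```bash
python3 - <<'E'
from plant import robot
import cv2,numpy as np
s=robot.read_state();print(s["t"],s["tool_pos"],s["force"])
cv2.imwrite("pics/i1.png",robot.read_camera("scene")["pixels"])
cv2.imwrite("pics/i2.png",robot.read_camera("top")["pixels"])
E
```

```text
8.15 [ 0.50917279 -0.17243091  0.38619345] [-0.20959118  0.50050294 -0.19663591]
```

View pics/i1.png

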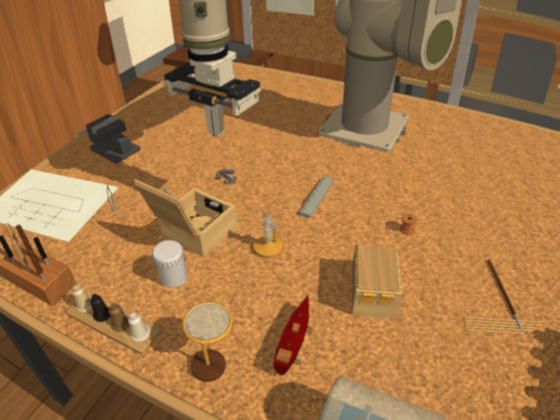

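View pics/i2.png

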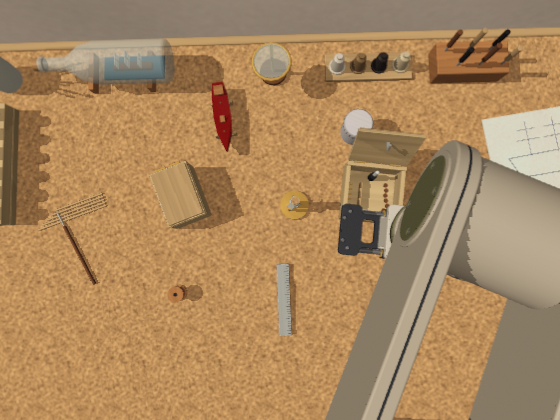

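Both views show the large lid leaning back open at (175,205) in the scene picture, with the small box still shut and the other things where they were. The robot is clear of everything, so I'm handing in.

```bash
python3 -c "
from plant import robot
print(robot.close_job())"
```

```text
the job is handed in; nothing more can be done
None
```

The larger box is open, and I handed the job in at about 8.2 s of robot time.

**What I did:** With the fingers shut, I pressed the front of the larger lid down about 4 mm, peaking at about 4.4 N, and let go. The lid sprang ajar. I then put the fingertips under the raised edge and pushed the lid over until it fell back on its stop, without pinching it. Last, I backed the arm away so it touched nothing.

**Last checks:**
- **Pictures:** The final scene and top views show the large lid leaning back wide open and the small box shut. The vial stand, canister, hull, ruler, spool and anchor look unmoved; the arm hid the anchor in the top view. I judged this by eye and did not measure the lid's angle.
- **Forces:** The tool force was near zero once clear. The most I read was about 11 N, during the push. When the arm paused with the lid still resting on the fingers, it dropped to about zero, so I put it down mostly to the arm's own motion.
- **Disagreement:** The first position estimates from the top and scene cameras differed by about 8 to 10 mm. The wrist camera gave a position between the two, and that position worked for both the press and the push.

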